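Hardness check of a rubber instrument foot

ROBOT

A 6-joint arm with a two-finger parallel gripper is mounted at the origin on the work surface. World frame = base frame: x ahead of the robot, y to its left, z up, the work surface at z = 0. Lengths are in mm, angles in degrees, forces in N, time in s.
With the tool pointing down it reaches from about 425 to 950 mm from the base axis. Payload 3.5 kg.
Tool frame: the origin (TCP) lies at the very end of the fingers, on their centre line; the grasp point (between the pads) lies 19 mm behind it (r.hold_point_z is the distance from the TCP to the grasp point, in mm); z points along the fingers, y is the line along which they close (so a half turn about z gives the same grasp; the last joint's range is limited). The gripper opens to 85 mm and grips with 20 to 120 N. Pads are 22 mm wide; open, the fingers measure 114 mm over their backs; the gripper's body (76 mm by 85 mm) begins 54 mm behind the grasp point. The pads swing forward as they close: fully open they stand 13 mm farther back than shut.
Start: joints at [-74.886, 16.404, 90.338, -0, 73.258, -8.594], TCP at [271.433, -618.005, 200.125] pointing down, gripper open.
Joint ranges: [-158.93, 158.93], [-51.34, 127.21], [12.03, 142.37], [-87.48, 267.48], [13.55, 161.25], [-162.69, 162.69]. Speed limits (degrees/s): [159.86, 159.86, 180, 180, 180, 180].

INTERFACE

Orientations are given as [roll, pitch, yaw] about the fixed x, y, z axes, in that order (R = Rz(yaw) Ry(pitch) Rx(roll)).
In Python, from workcell import r gives the robot as it stands.
- The arm moves only by the tool apply_moves, never from a script. Its argument "rows" is a list of rows, each a list of 7 numbers: the shift along the tool's x, y, z in cm, then the turn, a rotation vector about the tool's x, y, z in rad, then the finger opening in cm, from 0 to 8.54. A call has 1 to 8 rows; each row shifts and turns the commanded pose from where the row before left it, along the tool's axes as they then stand; what a row does not reach is not made up. A row lasts 1/12 s, in which the tool goes at most 41.7 mm and 7.16 degrees, less where a joint would pass 70% of its speed; a pose out of reach is approached as far as the arm can. A call with a gripper value outside its range is refused whole. The fingers move at their own pace and stop on an object; "force" is the grip in N (left out, the last holds). Time passes only in rows, so rows that do not move let the fingers close. It gives the time, the measured TCP pose, the force, the opening and the grip force at its end, in the units of the state.
- r.state(): the state, without advancing time (a new reading comes with each control period).
- r.get_image(name): name is "side" or "top"; returns a dict with "frame" (384x512x3 uint8, red, green, blue), "depth" (384x512 float32, mm along the optical axis (not along the pixel's ray), 0 where there is no reading), "K" (3x3 intrinsics, pixels), "k1" (the pictures are not rectified: a ray, as slopes to the right and down, at radius r is drawn at 1 + k1 r^2 times it, then the intrinsics apply), "R" (3x3) and "t" (3): a world point X has camera coordinates R X + t. Camera axes: x right, y down, z forward; pixel columns grow to the right and rows downward; lengths in mm; the calibration is good to about 2 mm. A picture is of the moment at which its call begins.
- r.hand_in(): hands the job in; it is judged then, once.
The state is a dict: "t": time; "joint_pos": joint angles; "qvel": joint speeds; "joint_torque": joint torques, N m; "tool_pos": TCP position; "eef_rot": TCP orientation; "force": force on the tool from outside, world axes, zero at the start; "torque": the same for the moment, N m; "finger_gap": opening from 0.0 (shut) to 1.0 (fully open); "gripper_force": force on a finger pad.
Only numpy, scipy, OpenCV 4.12 (cv2) and the standard library are available. Lean on these libraries where they do the work, as an engineer would, in place of code of your own. Each camera call takes 0.05 s, during which the arm holds its last target. There are 200 camera calls.

TASK

Check the rubber foot that stands in the circle on the steel plate: holding the hardness gauge upright, press it straight down on the middle of the foot until its collar sits flat on the rubber, with some 10 to 15 N and never more than 20 N, and keep still a second to read the dial. Put the gauge back upright in its stand, its drag hand left at the reading, and lay the foot flat, the way up it stood, in the scrap tray if it has gone hard (60 marks, 2.8 rad, or more), else in the box for good feet. Leave the three waiting feet and everything else alone.

Things in the scene. Friction and masses are not known exactly. Their poses are not given: they have to be found in the camera images.
- gauge: hand-held hardness gauge, 0.2 to 0.3 kg, upright in its stand; lift it straight up. Origin at the centre of its collar's flat underside, z up, x out of the dial. Upwards from the origin: steel collar, diameter 24 mm, 0 to 18 mm; neck, diameter 14 mm, to 30 mm; dark case, 30 mm in x, 46 mm in y, to 86 mm; cap, diameter 24 mm, to 98 mm. White dial, 43 mm across, on the +x face
- gauge_grip (a point): middle of the gauge's case, on its axis 58 mm above the collar's underside: grip here, across y, on the flat sides 46 mm apart. At the start the dial faces away from the robot, turned up to 0.6 rad either way
- pin_tip (a point): point on the gauge's axis 10 mm below the collar's underside: tip of the sprung pin (5 mm in diameter) while it is fully out. Pushing the pin in takes about 1 N at first and about 6 N when it is flush with the collar, so more than 6.5 N on the gauge means that the collar itself bears
- gauge_needle (a joint): angle of the dial's thin black needle, rad, clockwise from the front: 0 with the pin out, 4.7 (full scale, 100 marks) with it 10 mm in, 0.47 per mm. With the collar flat on the rubber the pin sinks into it 10 mm less reading/0.47. Sound rubber then reads 1.2 to 2.2, hardened rubber 3.5 to 4.4. Before the collar bears it means nothing; on the firm ring or metal it goes to about 4.7
- gauge_drag (a joint): angle of the dial's short broad drag hand, rad, same scale: the needle pushes it along and it stays at the highest reading since the start, to 0.1 rad (0 at the start); there is no way to set it back here
- stand: fixed grey plastic stand block, 74 x 74 x 45 mm, with a vertical through hole 28 mm in diameter in its middle, in which the gauge's collar and neck hang while its case rests on the block's top (the gauge's origin is then 15 mm above the table). Origin at the centre of its underside, z up
- plate: fixed grey ground-steel surface plate, 170 x 300 x 14 mm, long side along its y, on three levelling screws whose height varies. Origin at the centre of the slab's underside (6 to 16 mm above the table), z up; its top is 14 mm above the origin
- test_spot (a point): centre of the circle, 68 mm in diameter, engraved in the plate's top near its edge towards the robot (38 mm from the plate's centre). The foot to be tested stands inside this circle, within 10 mm of its centre; the other three wait in a row 85 mm behind it, 100 mm apart
- foot_a: one of four loose black rubber instrument feet on the plate; which stands where changes. 39 mm in diameter, flat top, 15 to 22 mm high (each different), 40 g. Sound and hardened ones look the same. Origin at the centre of its underside, z up. The rubber yields to a pin only within 7 mm of its axis; around that is a firm ring (about 1 mm per 7 N)
- foot_b: one of four loose black rubber instrument feet on the plate; which stands where changes. 39 mm in diameter, flat top, 15 to 22 mm high (each different), 40 g. Sound and hardened ones look the same. Origin at the centre of its underside, z up. The rubber yields to a pin only within 7 mm of its axis; around that is a firm ring (about 1 mm per 7 N)
- foot_c: one of four loose black rubber instrument feet on the plate; which stands where changes. 39 mm in diameter, flat top, 15 to 22 mm high (each different), 40 g. Sound and hardened ones look the same. Origin at the centre of its underside, z up. The rubber yields to a pin only within 7 mm of its axis; around that is a firm ring (about 1 mm per 7 N)
- foot_d: one of four loose black rubber instrument feet on the plate; which stands where changes. 39 mm in diameter, flat top, 15 to 22 mm high (each different), 40 g. Sound and hardened ones look the same. Origin at the centre of its underside, z up. The rubber yields to a pin only within 7 mm of its axis; around that is a firm ring (about 1 mm per 7 N)
- tray: fixed white plastic scrap tray, empty, 130 x 130 mm outside, shallow: 22 mm high, walls and floor 4 mm thick, open at the top. Origin at the centre of its underside, z up
- good_box: fixed open cardboard box for the good feet, empty, 130 x 130 mm outside, 50 mm high, walls and floor 5 mm thick. It and the scrap tray stand left and right of the plate, either way round. Origin at the centre of its underside, z up
- gland_nut: bystander, leave it where it is: brass ring nut on the plate beside the circle, 28 mm in diameter, 10 mm high
- spacer: bystander, leave it where it is: aluminium spacer with a stud on the plate beside the circle, 16 mm in diameter, 28 mm high
- screwdriver: bystander, leave it where it is: screwdriver lying on the table between the robot and the plate
- xlr_plug: bystander, leave it where it is: round metal audio-type plug lying on the table, 66 mm long, 19 mm thick
- adapter: bystander, leave it where it is: brass coaxial adapter standing on the table, 21 mm in diameter, 32 mm high
- tape: bystander, leave it where it is: roll of black tape lying flat, 90 mm in diameter, 19 mm high
- screw_jar: bystander, leave it where it is: clear jar with a black cap, 52 mm in diameter, 60 mm high
There are look-alikes about, which are no part of the job. What is shaped like the gauge but pink or yellow is not meant. What is shaped like the foot_c but orange or white is not meant.

How it is judged (in metres and radians):
On the way:
1. the gauge is pressed upright on the middle of the foot in the circle, collar flat on the rubber (over 8 N), and kept there (angle between gauge's own z axis and vertical below 0.12 rad and value of joint gauge_needle between 1 and 4.55 rad and ((contact force between gauge and foot_a above 8 N and horizontal distance between gauge and foot_a below 0.007 m and horizontal distance between foot_a and test_spot below 0.03 m) or (contact force between gauge and foot_b above 8 N and horizontal distance between gauge and foot_b below 0.007 m and horizontal distance between foot_b and test_spot below 0.03 m) or (contact force between gauge and foot_c above 8 N and horizontal distance between gauge and foot_c below 0.007 m and horizontal distance between foot_c and test_spot below 0.03 m) or (contact force between gauge and foot_d above 8 N and horizontal distance between gauge and foot_d below 0.007 m and horizontal distance between foot_d and test_spot below 0.03 m))), for 0.3 s.
At the end, for the whole second after the job is handed in: The gauge stands upright in its stand, case down on the block (within 4 mm, tilt under 0.1 rad); the circle is empty; the tested foot lies at rest, flat (under 0.15 rad), on the floor of the scrap tray if the drag hand shows 2.8 rad or more, else of the good box (((value of joint gauge_drag above 2.8 rad and ((x of foot_a in the frame of tray between -0.05 and 0.05 m and y of foot_a in the frame of tray between -0.05 and 0.05 m and z of foot_a in the frame of tray below 0.009 m and angle between foot_a's own z axis and vertical below 0.15 rad and linear speed of foot_a below 0.02 m/s) or (x of foot_b in the frame of tray between -0.05 and 0.05 m and y of foot_b in the frame of tray between -0.05 and 0.05 m and z of foot_b in the frame of tray below 0.009 m and angle between foot_b's own z axis and vertical below 0.15 rad and linear speed of foot_b below 0.02 m/s) or (x of foot_c in the frame of tray between -0.05 and 0.05 m and y of foot_c in the frame of tray between -0.05 and 0.05 m and z of foot_c in the frame of tray below 0.009 m and angle between foot_c's own z axis and vertical below 0.15 rad and linear speed of foot_c below 0.02 m/s) or (x of foot_d in the frame of tray between -0.05 and 0.05 m and y of foot_d in the frame of tray between -0.05 and 0.05 m and z of foot_d in the frame of tray below 0.009 m and angle between foot_d's own z axis and vertical below 0.15 rad and linear speed of foot_d below 0.02 m/s))) or (value of joint gauge_drag between 1 and 2.8 rad and ((x of foot_a in the frame of good_box between -0.05 and 0.05 m and y of foot_a in the frame of good_box between -0.05 and 0.05 m and z of foot_a in the frame of good_box below 0.009 m and angle between foot_a's own z axis and vertical below 0.15 rad and linear speed of foot_a below 0.02 m/s) or (x of foot_b in the frame of good_box between -0.05 and 0.05 m and y of foot_b in the frame of good_box between -0.05 and 0.05 m and z of foot_b in the frame of good_box below 0.009 m and angle between foot_b's own z axis and vertical below 0.15 rad and linear speed of foot_b below 0.02 m/s) or (x of foot_c in the frame of good_box between -0.05 and 0.05 m and y of foot_c in the frame of good_box between -0.05 and 0.05 m and z of foot_c in the frame of good_box below 0.009 m and angle between foot_c's own z axis and vertical below 0.15 rad and linear speed of foot_c below 0.02 m/s) or (x of foot_d in the frame of good_box between -0.05 and 0.05 m and y of foot_d in the frame of good_box between -0.05 and 0.05 m and z of foot_d in the frame of good_box below 0.009 m and angle between foot_d's own z axis and vertical below 0.15 rad and linear speed of foot_d below 0.02 m/s)))) and horizontal distance between each of foot_a, foot_b, foot_c, foot_d and test_spot above 0.05 m and horizontal distance between gauge and stand below 0.006 m and height (world z) of gauge below 0.019 m and angle between gauge's own z axis and vertical below 0.1 rad and linear speed of gauge below 0.02 m/s); the robot touches nothing.
It fails at once if the gauge is pushed against a foot or the plate with more than 20 N (contact force between gauge and foot_a above 20 N or contact force between gauge and foot_b above 20 N or contact force between gauge and foot_c above 20 N or contact force between gauge and foot_d above 20 N or contact force between gauge and plate above 20 N).
It fails at once if a waiting foot is touched with the gauge ((contact force between gauge and foot_a above 1 N and horizontal distance between foot_a and test_spot above 0.05 m) or (contact force between gauge and foot_b above 1 N and horizontal distance between foot_b and test_spot above 0.05 m) or (contact force between gauge and foot_c above 1 N and horizontal distance between foot_c and test_spot above 0.05 m) or (contact force between gauge and foot_d above 1 N and horizontal distance between foot_d and test_spot above 0.05 m)).
It fails at once if a waiting foot is shifted by more than 15 mm as well as the tested one (distance of each of foot_b, foot_a from where it was at the start of the episode above 0.015 m or distance of each of foot_c, foot_a from where it was at the start of the episode above 0.015 m or distance of each of foot_c, foot_b from where it was at the start of the episode above 0.015 m or distance of each of foot_d, foot_a from where it was at the start of the episode above 0.015 m or distance of each of foot_d, foot_b from where it was at the start of the episode above 0.015 m or distance of each of foot_d, foot_c from where it was at the start of the episode above 0.015 m).
It fails at once if a bystander is shifted by more than 20 mm (distance of any of gland_nut, spacer, screwdriver, xlr_plug, adapter, tape, screw_jar from where it was at the start of the episode above 0.02 m).
It also fails if it takes over 66 s, if anything falls off the work surface, if the arm or the gripper's body presses on something with over 40 N, if the wrist force passes 120 N, or if a joint passes its speed limit or range.

## Working session

There is one attempt and no reset: what is moved stays moved. The work goes in short steps, Python scripts to look and compute and a tool call to move; the robot and the scene stay as the last step left them, time stands still between calls to the robot, and variables do not carry over. Pictures are saved under pics/ and viewed, at most 14 in all, crops included, and the job is handed in when it is done.

Besides the shell and the picture viewer there is one more tool, called after "Call:" as name(argument=value, ...) on one line, values as JSON. apply_moves: Moves the arm, as the interface text tells. Its arguments: {"type":"object","properties":{"rows":{"type":"array"},"force":{"type":"number"}},"required":["rows"]}

```bash
ls; mkdir -p pics; cat > h.py <<'E'
from workcell import r
import numpy as np, cv2
def cam(n):
    im=r.get_image(n); im['K']=np.array(im['K']);im['R']=np.array(im['R']);im['t']=np.array(im['t']); return im
def ray(im,u,v):
    K=im['K'];d=np.array([(u-K[0,2])/K[0,0],(v-K[1,2])/K[1,1]]);s=d.copy()
    for _ in range(20): s=d/(1+im['k1']*(s@s))
    return -im['R'].T@im['t'], im['R'].T@np.array([s[0],s[1],1.])
def onz(im,u,v,z):
    o,d=ray(im,u,v); return o+d*(z-o[2])/d[2]
def pt(im,u,v):
    o,d=ray(im,u,v); return o+d*float(im['depth'][int(round(v)),int(round(u))])
def proj(im,X):
    c=im['R']@np.array(X,float)+im['t']; s=c[:2]/c[2]; s=s*(1+im['k1']*(s@s)); K=im['K']
    return np.array([K[0,0]*s[0]+K[0,2],K[1,1]*s[1]+K[1,2]])
def cloud(im):
    K=im['K'];h,w=im['depth'].shape;u,v=np.meshgrid(np.arange(w),np.arange(h))
    d=np.stack([(u-K[0,2])/K[0,0],(v-K[1,2])/K[1,1]],-1);s=d.copy()
    for _ in range(20): s=d/(1+im['k1']*(s**2).sum(-1,keepdims=True))
    P=np.concatenate([s,np.ones((h,w,1))],-1)*im['depth'][...,None]
    return (P-im['t'])@im['R']
E
python3 - <<'E'
from h import *
import pickle
for n in('top','side'):
    im=cam(n); pickle.dump(im,open(n+'0.pkl','wb')); cv2.imwrite(f'pics/{n}0.png',im['frame'][...,::-1]); print(n,im['K'].tolist(),im['k1'],(-im['R'].T@im['t']).round())
print(r.state())
E
```

```text
pics
top [[456.1679063852017, 0.0, 258.63707773127504], [0.0, 456.1679063852017, 188.7143892505371], [0.0, 0.0, 1.0]] -0.16365348169421767 [ 403.   29. 1577.]
side [[388.89728952178547, 0.0, 245.40381039296736], [0.0, 388.89728952178547, 193.1143625804065], [0.0, 0.0, 1.0]] 0.0010138481030852972 [-34. 677. 792.]
{'t': 0.1, 'joint_pos': array([-7.48863201e+01,  1.64488044e+01,  9.04141150e+01, -8.95345052e-04,
        7.32563286e+01, -8.59497150e+00]), 'qvel': array([-0.01258793, -0.14159695, -0.19909454, -0.13483177, -0.00726382,
       -0.03814607]), 'joint_torque': array([ 1.45829563e-03, -4.07294083e+01, -2.93699098e+01, -1.24059889e-04,
        3.38524856e-03, -3.05985157e-07]), 'tool_pos': array([ 271.25434072, -617.39294692,  198.88330983]), 'eef_rot': array([-1.79881963e+02, -1.69742013e-02,  2.37088928e+01]), 'force': array([0.0403085 , 0.65804099, 0.17498001]), 'torque': array([0.05266186, 0.01904988, 0.00181397]), 'gripper_force': 0.0, 'finger_gap': 0.9995501250645683}
```

View pics/top0.png

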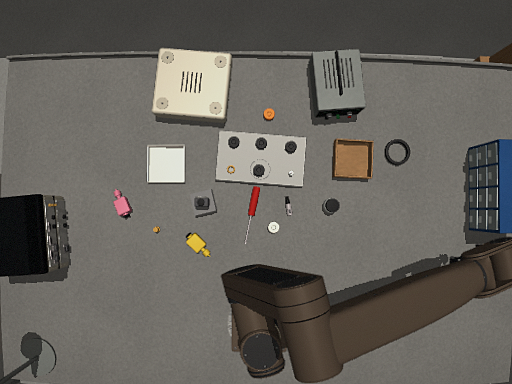

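View pics/side0.png

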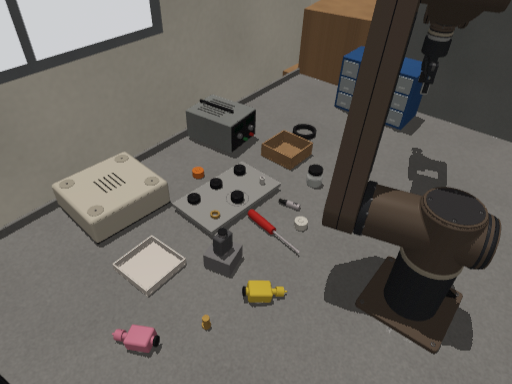

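Top view: the dark gauge stands in the grey block at (203,203). Pink (122,203) and yellow (197,243) look-alikes lie on the table, so they are not meant. The foot in the circle is at (259,170), and the three waiting feet are at (233,142), (261,143) and (290,147). The tray is at (166,164) on the left and the box at (353,160) on the right. I'll confirm these in crops and measure.

```bash
python3 - <<'E'
from h import *
import pickle
T=pickle.load(open('top0.pkl','rb'));S=pickle.load(open('side0.pkl','rb'))
a=cv2.resize(T['frame'][125:225,135:315],None,fx=4.4,fy=4.4,interpolation=cv2.INTER_CUBIC)[:440]
cv2.imwrite('pics/ct.png',a[...,::-1])
b=cv2.resize(S['frame'][155:305,115:290],None,fx=4,fy=4,interpolation=cv2.INTER_CUBIC)
cv2.imwrite('pics/cs.png',b[...,::-1])
for n,u,v in[('foot',259,170),('plate',246,180),('plate2',280,175),('gauge',203,203),('tray',166,164),('box',353,160),('w1',233,142),('w2',261,143),('w3',290,147),('table',330,240)]: print(n,pt(T,u,v).round(1))
for n,u,v in[('foot',237,197),('gaugecap',223,230),('tray',149,265),('plate',212,200)]: print('S',n,pt(S,u,v).round(1))
E
```

```text
foot [528.4   7.4  54.4]
plate [495.9  50.7  27.3]
plate2 [514.6 -64.8  28.7]
gauge [414.9 186.8 110.7]
tray [548.7 329.3   8.3]
box [ 572.2 -320.    12. ]
w1 [622.5  96.3  47.7]
w2 [620.9   1.7  44.9]
w3 [608.9 -96.6  45.6]
table [ 292.6 -244.7   -7.7]
S foot [521.9  21.   48.8]
S gaugecap [418.8 194.6 115.1]
S tray [553.5 330.8   4.3]
S plate [585.7  60.7  27.2]
```

View pics/ct.png

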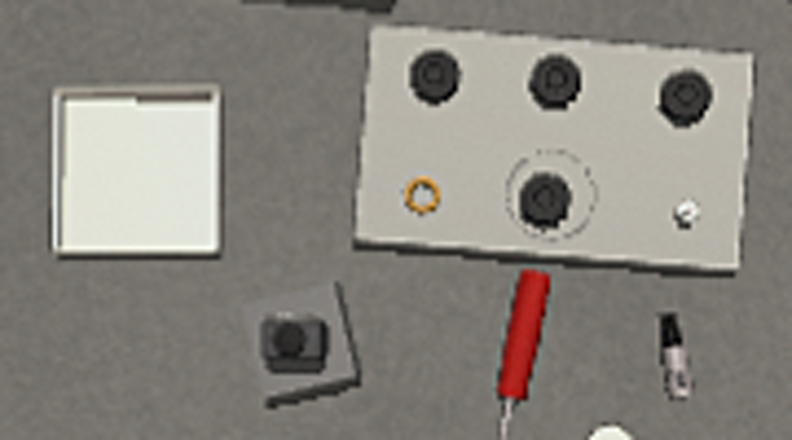

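View pics/cs.png

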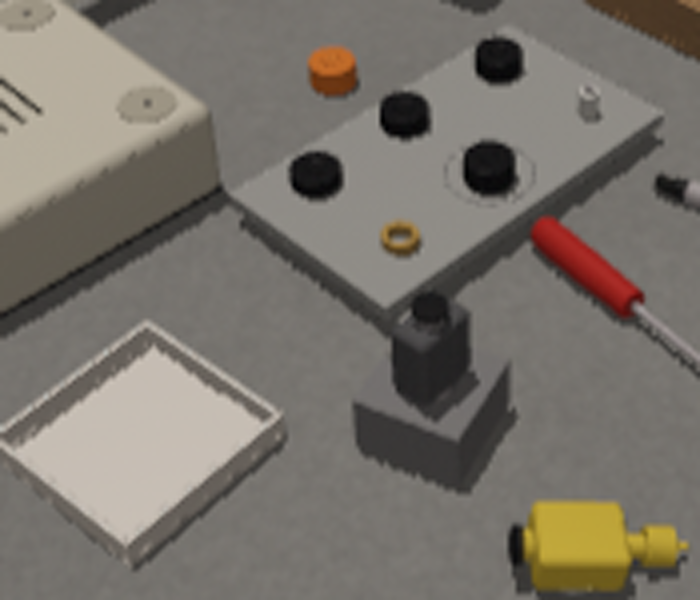

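The crops confirm the dark gauge upright in its block, and one foot in the engraved circle with a brass nut and spacer beside it. Next come the measurements: silhouette centroids from two views, plus depth medians.

```bash
cat >> h.py <<'E'
def tri(rs):
    A=np.zeros((3,3));b=np.zeros(3)
    for o,d in rs:
        d=d/np.linalg.norm(d);M=np.eye(3)-np.outer(d,d);A+=M;b+=M@o
    p=np.linalg.solve(A,b); return p,[np.linalg.norm(np.cross(p-o,d/np.linalg.norm(d))).round(1) for o,d in rs]
def blob(im,u,v,thr,w=16,lo=0):
    g=im['frame'].max(-1); m=((g<thr)&(g>=lo)).astype(np.uint8); 
    k=np.zeros_like(m);k[int(v)-w:int(v)+w+1,int(u)-w:int(u)+w+1]=1
    n,l,s,c=cv2.connectedComponentsWithStats(m*k,connectivity=4); i=l[int(v),int(u)]; return c[i],s[i],l==i
E
python3 - <<'E'
from h import *
import pickle
T=pickle.load(open('top0.pkl','rb'));S=pickle.load(open('side0.pkl','rb'))
CT,CS=cloud(T),cloud(S)
for n,a,b in[('foot',(259,170),(237,197)),('w1',(233,142),(194,199)),('w2',(261,143),(216,184)),('w3',(290,147),(239,170))]:
    cT,sT,mT=blob(T,*a,75,9);cS,sS,mS=blob(S,*b,60,10)
    p,e=tri([ray(T,*cT),ray(S,*cS)]); print(n,cT.round(1),cS.round(1),sT[2:],sS[2:],p.round(1),e,'depth top z',np.median(CT[mT][:,2]).round(1))
print('foot adjacent plate z',np.median(CT[178:183,245:275,2]),np.median(CT[157:160,250:268,2]), 'side',np.median(CS[205:212,205:212,2]),np.median(CS[196:200,205:212,2]))
for nm,C,(v0,v1,u0,u1) in[('T',CT,(185,220,188,220)),('S',CS,(225,275,200,245))]:
    P=C[v0:v1,u0:u1].reshape(-1,3)
    for z0,z1 in[(95,106),(92,130),(38,52),(108,130)]:
        Q=P[(P[:,2]>z0)&(P[:,2]<z1)]
        if len(Q)>5: print('gauge',nm,z0,z1,len(Q),cv2.minAreaRect(Q[:,:2].astype(np.float32)),np.median(Q[:,2]).round(1))
# gauge colours around
for v in range(192,216): print(v,' '.join('%3d'%x for x in T['frame'][v,186:222].max(-1)))
E
```

```text
foot [258.2 170.5] [237.  196.9] [ 11  12 108] [ 13  13 148] [529.1  10.4  38.2] [np.float64(1.3), np.float64(1.3)] depth top z 49.8
w1 [233.5 142.2] [193.6 198.4] [10 12 97] [ 12  12 121] [624.8  95.9  34.5] [np.float64(1.3), np.float64(1.3)] depth top z 41.5
w2 [260.8 143.5] [215.6 183.5] [ 12  12 106] [ 12  12 118] [621.9   3.1  36. ] [np.float64(1.7), np.float64(1.7)] depth top z 45.4
w3 [290.2 147.3] [239.1 169.9] [ 12  12 108] [ 12  11 110] [610.7 -96.9  37.3] [np.float64(2.0), np.float64(2.0)] depth top z 47.0
foot adjacent plate z 27.942497461041278 28.919591049446023 side 26.58472461964828 26.274723182202948
gauge T 95 106 91 ((421.3691101074219, 196.15728759765625), (32.517024993896484, 43.13469696044922), 0.9138093590736389) 101.0
gauge T 92 130 139 ((421.4248962402344, 196.1547393798828), (32.61123275756836, 43.128204345703125), 0.8553792238235474) 102.8
gauge T 38 52 323 ((419.57635498046875, 196.458740234375), (74.28404998779297, 75.26702880859375), 14.288874626159668) 45.2
gauge T 108 130 40 ((419.27130126953125, 196.46707153320312), (20.48790740966797, 20.661567687988
[... 3383 characters left out ...]
 129 131 131 131 134 133 133 134 135 136 135 139 140 142 143 124 107  88  72  63  59  47 121 127 121 121 118
212 120 117 116 116 118 119 121 124 127 128 130 130 130 135 132 133 136 138 138 142 106 104  87  72  64  64  57  51  47  44  39 113 123 120 119 117
213 119 117 119 119 118 119 119 117 126 131 130 133 134 135 138 141 106  98  88  70  59  58  55  55  52  51  50  48 114 121 119 122 118 119 119 117
214 120 118 123 121 117 120 122 120 124 133 138 142 113  99  86  73  61  60  56  51  50  51  45  48  50  44 106 120 127 123 120 119 117 116 117 117
215 121 122 122 120 119 119 124 124 128 109  71  60  60  58  58  54  56  50  48  50  47 110 124 127 122 116 123 124 122 120 117 114 114 113 114 117
```

The gauge is at (420,197) with yaw about 1°, case top at z 101 and block top at 45. The tested foot is at (529,10), plate top about 28, foot top about 49, which fits a 20 mm foot. Approaching the gauge now.

Call:
apply_moves(rows=[[0, 0, 0, 0, 0, 0.1, 8.5], [0, 0, 0, 0, 0, 0.1, 8.5], [0, 0, 0, 0, 0, 0.1, 8.5], [0, 0, 0, 0, 0, 0.1, 8.5], [1.6, -3.8, 0, 0, 0, 0, 8.5], [1.6, -3.8, 0, 0, 0, 0, 8.5], [1.6, -3.8, 0, 0, 0, 0, 8.5], [1.6, -3.8, 0, 0, 0, 0, 8.5]])

```text
t: 0.77
tool_pos: [333.4, -463.2, 199.2]
eef_rot: [-179.9, 0.0, 0.7]
force: [1.0, 0.4, 0.3]
finger_gap: 0.99
gripper_force: 0.0
```

Call:
apply_moves(rows=[[1.6, -3.8, 0, 0, 0, 0, 8.5], [1.6, -3.8, 0, 0, 0, 0, 8.5], [1.6, -3.8, 0, 0, 0, 0, 8.5], [1.6, -3.8, 0, 0, 0, 0, 8.5], [1.6, -3.8, 0, 0, 0, 0, 8.5], [1.6, -3.8, 0, 0, 0, 0, 8.5], [1.6, -3.8, 0, 0, 0, 0, 8.5], [1.6, -3.8, 0, 0, 0, 0, 8.5]])

```text
t: 1.43
tool_pos: [457.1, -157.3, 199.8]
eef_rot: [-180.0, 0.0, 0.8]
force: [1.3, -0.2, -0.2]
finger_gap: 1.001
gripper_force: 0.0
```

Call:
apply_moves(rows=[[-0.6, -4.1, 0, 0, 0, 0, 8.5], [-0.6, -4.1, 0, 0, 0, 0, 8.5], [-0.6, -4.1, 0, 0, 0, 0, 8.5], [-0.6, -4.1, 0, 0, 0, 0, 8.5], [-0.6, -4.1, 0, 0, 0, 0, 8.5], [-0.6, -4.1, 0, 0, 0, 0, 8.5], [-0.6, -4.1, 0, 0, 0, 0, 8.5], [-0.6, -4.1, 0, 0, 0, 0, 8.5]])

```text
t: 2.1
tool_pos: [403.5, 169.8, 200.0]
eef_rot: [180.0, -0.0, 0.8]
force: [1.3, -0.1, -0.2]
finger_gap: 0.995
gripper_force: 0.0
```

Call:
apply_moves(rows=[[1.6, -2.75, 0, 0, 0, 0, 8.5], [0, 0, 4, 0, 0, 0, 8.5], [0, 0, 4, 0, 0, 0, 8.5], [0, 0, 3, 0, 0, 0, 8.5], [0, 0, 2, 0, 0, 0, 8.5], [0, 0, 1.2, 0, 0, 0, 8.5], [0, 0, 0, 0, 0, 0, 8.5]])

```text
t: 2.68
tool_pos: [416.9, 194.9, 54.3]
eef_rot: [179.9, 0.5, 0.8]
force: [-0.9, 0.1, -0.0]
finger_gap: 0.995
gripper_force: 0.0
```

```bash
python3 - <<'E'
from h import *
T=cam('top');S=cam('side');s=r.state();print(s['tool_pos'].round(1),s['eef_rot'].round(2),s['force'].round(2),r.hold_point_z)
a=cv2.resize(T['frame'][170:240,170:240],(400,400),interpolation=cv2.INTER_CUBIC)
b=cv2.resize(S['frame'][195:285,180:270],(400,400),interpolation=cv2.INTER_CUBIC)
cv2.imwrite('pics/g1.png',np.hstack([a,b])[...,::-1])
E
```

```text
[419.8 195.5  57.9] [1.7999e+02 7.0000e-02 7.9000e-01] [0.77 0.03 0.06] 18.700000000000003
```

View pics/g1.png

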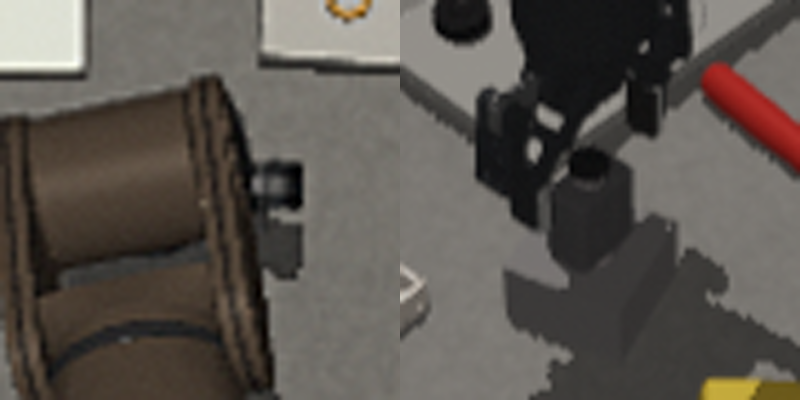

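```bash
python3 - <<'E'
from h import *
S=cam('side');s=r.state();print(s['t'],s['tool_pos'].round(1),s['joint_pos'].round(2))
for X in [(419.7,197,71),(419.7,197,58),(419.7,240,71),(419.7,155,71),(419.7,197,113),(419.7,197,73)]: p=proj(S,X); print(X,p.round(1),((p-[180,195])*4.444).round())
C=cloud(S)[195:285,180:270].reshape(-1,3)
for lo,hi in((210,250),(140,180)):
    Q=C[(C[:,2]>50)&(C[:,1]>lo)&(C[:,1]<hi)&(abs(C[:,0]-420)<40)&(C[:,2]<160)]
    q=Q[Q[:,2]<Q[:,2].min()+20]; print(len(Q),Q[:,2].min().round(1),q.mean(0).round(1),q.min(0),q.max(0))
E
```

```text
2.8333 [420.8 195.7  58.9] [ 12.39  -0.71 125.54   0.    55.11 101.6 ]
(419.7, 197, 71) [222.4 242.8] [189. 212.]
(419.7, 197, 58) [222.5 246.3] [189. 228.]
(419.7, 240, 71) [210.5 252.9] [136. 257.]
(419.7, 155, 71) [233.5 233.5] [238. 171.]
(419.7, 197, 113) [222.1 231. ] [187. 160.]
(419.7, 197, 73) [222.4 242.3] [188. 210.]
248 51.5 [414.9 218.2  61.3] [403.5817337  211.14051833  51.52750505] [431.36213011 222.05132608  71.17498817]
157 50.2 [406.3 176.7  61.2] [405.17629763 175.47271195  50.16620777] [406.99986623 179.95679914  69.50562042]
```

```bash
python3 - <<'E'
from h import *
S=cam('side');s=r.state();print(s['t'],s['tool_pos'].round(1))
C=cloud(S); 
for u,v in [(207,244),(208,242),(208,238),(200,232),(234,223),(235,221),(235,216),(223,231),(223,245),(222,252)]:
    print(u,v,S['frame'][v,u],C[v,u].round(0))
b=cv2.resize(S['frame'][185:275,170:270],(800,720)[:1]+(600,),interpolation=cv2.INTER_CUBIC)
cv2.imwrite('pics/g2.png',b[...,::-1])
E
```

```text
2.8833 [421.3 195.8  59.4]
207 244 [47 47 45] [417. 252. 115.]
208 242 [19 20 20] [413. 253. 125.]
208 238 [18 19 19] [412. 252. 138.]
200 232 [22 22 23] [424. 264. 159.]
234 223 [17 17 16] [419. 153. 108.]
235 221 [18 18 17] [416. 154. 117.]
235 216 [17 16 15] [415. 154. 135.]
223 231 [15 14 15] [418. 195. 113.]
223 245 [38 36 36] [404. 212.  86.]
222 252 [38 37 37] [405. 215.  63.]
```

View pics/g2.png

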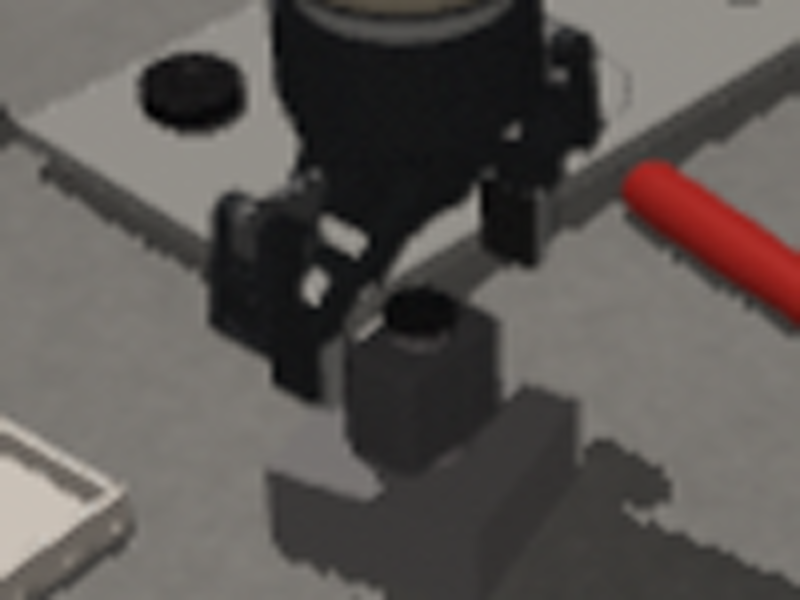

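The picture shows the fingers straddling the gauge, but the tips at about (208,245) and (235,224) come out near z 105, while the reported TCP is 59. I'll hold still, close partway to 6 cm and measure the tips again.

Call:
apply_moves(rows=[[0, 0, 0, 0, 0, 0, 6], [0, 0, 0, 0, 0, 0, 6], [0, 0, 0, 0, 0, 0, 6], [0, 0, 0, 0, 0, 0, 6], [0, 0, 0, 0, 0, 0, 6]])

```text
t: 3.3
tool_pos: [420.4, 195.6, 58.4]
eef_rot: [-180.0, -0.0, 0.8]
force: [-0.2, 1.1, 0.2]
finger_gap: 0.702
gripper_force: 0.0
```

```bash
python3 - <<'E'
from h import *
S=cam('side');s=r.state();print(s['t'],s['tool_pos'].round(1),s['finger_gap'],s['joint_pos'].round(2),s['force'].round(1))
C=cloud(S).reshape(-1,3);g=S['frame'].max(-1).ravel()
for n,lo,hi in(('L',224,275),('R',120,172)):
    Q=C[(C[:,2]>50)&(C[:,1]>lo)&(C[:,1]<hi)&(abs(C[:,0]-420)<18)&(C[:,2]<200)&(g<60)]
    print(n,len(Q),np.sort(Q[:,2])[:8].round(0),Q[np.argsort(Q[:,2])[:6]].mean(0).round(0))
E
```

```text
3.35 [420.3 195.6  58.3] 0.7057103708992439 [ 12.39  -0.69 125.59  -0.    55.08 101.6 ] [ 0.2 -0.6  0.2]
L 390 [ 96.  99. 100. 100. 103. 103. 105. 105.] [411. 232. 100.]
R 259 [ 95.  96.  97.  98.  99.  99.  99. 100.] [423. 166.  97.]
```

```bash
python3 - <<'E'
from h import *
import pickle
S=pickle.load(open('side0.pkl','rb'));C=cloud(S);
D=C[40:110,400:470].reshape(-1,3);Q=D[(D[:,0]<400)&(D[:,1]<-500)&(D[:,2]>120)&(D[:,1]>-760)]
print(len(Q),Q[np.argsort(Q[:,2])[:25]].round(0).tolist())
print('pred tip px',proj(S,(271.3,-617.4,199)),proj(S,(271.3,-617.4,212)),proj(S,(271.3,-617.4,245)))
S2=cam('side');C2=cloud(S2)
for u in(206,208,210,232,234,236): print(u,[(v,int(S2['frame'][v,u].max()),C2[v,u].round(0).tolist()) for v in range(222,256,4)])
E
```

```text
1366 [[335.0, -749.0, 120.0], [350.0, -746.0, 121.0], [352.0, -743.0, 121.0], [364.0, -744.0, 121.0], [347.0, -748.0, 121.0], [332.0, -750.0, 121.0], [367.0, -750.0, 122.0], [357.0, -745.0, 123.0], [360.0, -742.0, 123.0], [342.0, -745.0, 123.0], [354.0, -745.0, 124.0], [336.0, -749.0, 124.0], [360.0, -750.0, 124.0], [348.0, -749.0, 124.0], [362.0, -746.0, 124.0], [330.0, -752.0, 125.0], [338.0, -744.0, 125.0], [350.0, -744.0, 125.0], [333.0, -748.0, 125.0], [343.0, -743.0, 128.0], [366.0, -743.0, 128.0], [349.0, -748.0, 129.0], [334.0, -749.0, 129.0], [339.0, -744.0, 129.0], [337.0, -746.0, 129.0]]
pred tip px [418.09371282 100.15068974] [419.28443306  96.55797423] [422.37793563  87.22444841]
206 [(222, 21, [408.0, 259.0, 197.0]), (226, 21, [408.0, 260.0, 186.0]), (230, 21, [409.0, 259.0, 172.0]), (234, 21, [410.0, 260.0, 159.0]), (238, 108, [509.0, 167.0, 2.0]), (242, 123, [501.0, 176.0, -1.0]), (246, 122, [493.0, 185.0, -4.0]), (250, 119, [480.0, 198.0, 1.0]), (254, 120, [443.0, 234.0, 44.0])]
208 [(222, 24, [407.0, 254.0, 194.0]), (226, 20, [409.0, 253.0, 180.0]), (230, 19, [407.0
[... 743 characters left out ...]
 48, [406.0, 177.0, 53.0]), (250, 59, [400.0, 184.0, 47.0]), (254, 59, [392.0, 192.0, 46.0])]
234 [(222, 60, [410.0, 164.0, 125.0]), (226, 65, [410.0, 164.0, 111.0]), (230, 104, [472.0, 92.0, -0.0]), (234, 122, [462.0, 104.0, 0.0]), (238, 122, [452.0, 116.0, 0.0]), (242, 74, [415.0, 158.0, 45.0]), (246, 59, [406.0, 169.0, 45.0]), (250, 59, [397.0, 179.0, 46.0]), (254, 59, [389.0, 188.0, 44.0])]
236 [(222, 65, [489.0, 63.0, -1.0]), (226, 123, [477.0, 78.0, 2.0]), (230, 124, [469.0, 87.0, -2.0]), (234, 125, [458.0, 100.0, -1.0]), (238, 120, [448.0, 112.0, -0.0]), (242, 109, [440.0, 121.0, -3.0]), (246, 59, [404.0, 164.0, 43.0]), (250, 59, [394.0, 175.0, 44.0]), (254, 56, [386.0, 184.0, 43.0])]
```

Call:
apply_moves(rows=[[0, 0, 0.5, 0, 0, 0, 6.5], [0, 0, 0.5, 0, 0, 0, 6.5], [0, 0, 0, 0, 0, 0, 6.5]])

```text
t: 3.65
tool_pos: [419.1, 195.4, 46.7]
eef_rot: [180.0, 0.2, 0.8]
force: [-0.7, -0.5, 0.0]
finger_gap: 0.761
gripper_force: 0.0
```

Call:
apply_moves(rows=[[0, 0, 0.3, 0, 0, 0, 6.5], [0, 0, 0.2, 0, 0, 0, 6.5], [0, 0, 0, 0, 0, 0, 6.5]])

```text
t: 3.9
tool_pos: [419.8, 195.5, 42.5]
eef_rot: [180.0, 0.1, 0.8]
force: [-0.6, -0.1, -1.2]
finger_gap: 0.76
gripper_force: 0.0
```

```bash
python3 - <<'E'
from h import *
S=cam('side');s=r.state();print(s['t'],s['tool_pos'].round(1),s['finger_gap'],s['force'].round(1))
C=cloud(S)
for u in(208,209,210,212,231,232,234): print(u,[(v,int(S['frame'][v,u].max()),C[v,u].round(0).tolist()) for v in range(226,256,3) if C[v,u,2]>50])
E
```

```text
3.95 [420.  195.6  42.8] 0.7636277757129226 [-0.5 -0.3 -0.1]
208 [(226, 26, [407.0, 255.0, 182.0]), (229, 22, [407.0, 256.0, 174.0]), (232, 20, [407.0, 256.0, 165.0]), (235, 19, [407.0, 256.0, 155.0]), (238, 20, [407.0, 257.0, 145.0]), (241, 20, [407.0, 258.0, 136.0]), (244, 21, [408.0, 258.0, 126.0]), (247, 84, [424.0, 243.0, 91.0])]
209 [(226, 34, [415.0, 244.0, 169.0]), (229, 29, [407.0, 253.0, 171.0]), (232, 22, [408.0, 252.0, 160.0]), (235, 22, [408.0, 253.0, 152.0]), (238, 21, [409.0, 253.0, 141.0]), (241, 22, [408.0, 254.0, 133.0]), (244, 21, [420.0, 243.0, 105.0]), (247, 47, [422.0, 241.0, 91.0])]
210 [(226, 22, [427.0, 229.0, 149.0]), (229, 30, [409.0, 248.0, 167.0]), (232, 35, [427.0, 230.0, 131.0]), (235, 31, [419.0, 238.0, 132.0]), (238, 22, [408.0, 250.0, 139.0]), (241, 20, [408.0, 251.0, 130.0]), (244, 22, [417.0, 243.0, 107.0]), (247, 21, [419.0, 241.0, 93.0])]
212 [(226, 22, [427.0, 223.0, 145.0]), (229, 23, [419.0, 231.0, 146.0]), (235, 27, [417.0, 234.0, 130.0]), (238, 22, [-34.0, 677.0, 792.0]), (241, 22, [411.0, 241.0, 120.0]), (244, 19, [411.0, 241.0, 110.0]), (247, 20, [413.0, 241.0, 98.0]), (250, 92, [413.0, 241.0, 88.0])]
231 [(226, 18, [419.0, 165.0, 105.0]), (229, 17, [419.0, 165.0, 96.0]), (232, 34, [409.0, 176.0, 100.0]), (235, 43, [408.0, 178.0, 92.0]), (238, 44, [405.0, 181.0, 86.0]), (241, 42, [404.0, 182.0, 76.0]), (244, 37, [406.0, 180.0, 62.0]), (247, 43, [405.0, 181.0, 53.0])]
232 [(226, 19, [417.0, 163.0, 106.0]), (229, 20, [418.0, 163.0, 94.0]), (232, 21, [416.0, 164.0, 86.0]), (235, 86, [407.0, 175.0, 90.0]), (238, 87, [405.0, 177.0, 82.0]), (241, 75, [406.0, 177.0, 71.0]), (244, 44, [405.0, 178.0, 61.0])]
234 [(226, 30, [411.0, 163.0, 110.0]), (229, 29, [410.0, 164.0, 100.0]), (232, 33, [411.0, 163.0, 88.0])]
```

Call:
apply_moves(rows=[[0, 0, 0.4, 0, 0, 0, 6.5], [0, 0, 0.4, 0, 0, 0, 6.5], [0, 0, 0, 0, 0, 0, 6.5]])

```text
t: 4.2
tool_pos: [419.5, 195.5, 34.2]
eef_rot: [180.0, 0.1, 0.8]
force: [-0.0, -0.0, 0.2]
finger_gap: 0.76
gripper_force: 0.0
```

Call:
apply_moves(rows=[[0, 0, 0.3, 0, 0, 0, 6.5], [0, 0, 0.2, 0, 0, 0, 6.5], [0, 0, 0, 0, 0, 0, 6.5]])

```text
t: 4.45
tool_pos: [419.8, 195.5, 29.6]
eef_rot: [180.0, 0.1, 0.8]
force: [0.3, 0.3, -0.3]
finger_gap: 0.761
gripper_force: 0.0
```

No contact at z 29.6 confirms that the real fingertips sit about 35 mm above the reported TCP. I'll go down to about 21 and grip.

Call:
apply_moves(rows=[[0, 0, 0.4, 0, 0, 0, 6.5], [0, 0, 0.4, 0, 0, 0, 6.5], [0, 0, 0, 0, 0, 0, 6.5]])

```text
t: 4.7
tool_pos: [419.5, 195.4, 21.2]
eef_rot: [180.0, 0.1, 0.8]
force: [0.4, -0.5, 0.9]
finger_gap: 0.762
gripper_force: 0.0
```

Call:
apply_moves(rows=[[0, 0, 0, 0, 0, 0, 4], [0, 0, 0, 0, 0, 0, 4], [0, 0, 0, 0, 0, 0, 4], [0, 0, 0, 0, 0, 0, 4], [0, 0, 0, 0, 0, 0, 4], [0, 0, 0, 0, 0, 0, 4]], force=70)

```text
t: 5.2
tool_pos: [420.4, 195.7, 22.2]
eef_rot: [-180.0, -0.0, 0.8]
force: [0.2, 0.2, 0.2]
finger_gap: 0.533
gripper_force: 72.0
```

```bash
python3 - <<'E'
from h import *
S=cam('side');s=r.state();print(s['t'],s['tool_pos'].round(1),s['finger_gap'],s['gripper_force'],s['force'].round(1),s['eef_rot'].round(2))
cv2.imwrite('pics/g3.png',cv2.resize(S['frame'][195:275,175:275],(750,600),interpolation=cv2.INTER_CUBIC)[...,::-1])
E
```

```text
5.25 [420.4 195.7  22.2] 0.5320148836715668 71.99420213699341 [ 0.2 -0.  -1.3] [-1.7999e+02 -2.0000e-02  7.9000e-01]
```

View pics/g3.png

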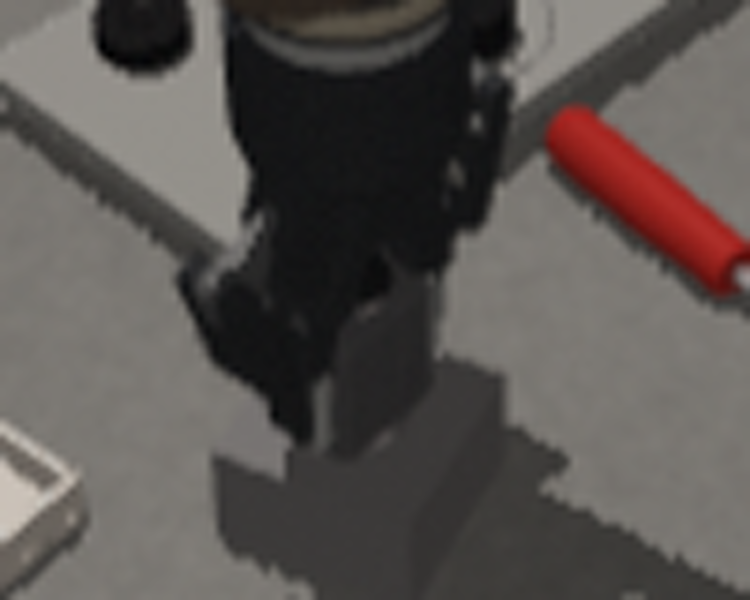

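The gauge is gripped, with a gap of 45 mm and a grip force of 72 N. Now I'll lift, carry it over the foot and turn the dial towards the side camera.

Call:
apply_moves(rows=[[0, 0, -0.5, 0, 0, 0, 4], [0, 0, -1, 0, 0, 0, 4], [0, 0, -2, 0, 0, 0, 4], [0, 0, -2.5, 0, 0, 0, 4], [0, 0, -2, 0, 0, 0, 4], [1.8, 3.1, 0, 0, 0, 0, 4], [1.8, 3.1, 0, 0, 0, 0, 4], [1.8, 3.1, 0, 0, 0, 0, 4]])

```text
t: 5.92
tool_pos: [475.9, 102.8, 103.5]
eef_rot: [180.0, -0.1, 0.9]
force: [0.3, 0.4, -3.6]
finger_gap: 0.533
gripper_force: 72.9
```

Call:
apply_moves(rows=[[1.8, 3.1, 0, 0, 0, 0, 4], [1.8, 3.1, 0, 0, 0, 0, 4], [1.8, 3.1, 0, 0, 0, 0, 4], [0, 0, 0, 0, 0, -0.12, 4], [0, 0, 0, 0, 0, -0.12, 4], [0, 0, 0, 0, 0, -0.12, 4], [0, 0, 0, 0, 0, -0.12, 4], [0, 0, 0, 0, 0, -0.12, 4]])

```text
t: 6.58
tool_pos: [530.3, 11.0, 102.4]
eef_rot: [-180.0, 0.0, 35.5]
force: [1.1, 0.7, -2.2]
finger_gap: 0.532
gripper_force: 73.0
```

Call:
apply_moves(rows=[[0, 0, 0, 0, 0, -0.12, 4], [0, 0, 0, 0, 0, -0.12, 4], [0, 0, 0, 0, 0, -0.12, 4], [0, 0, 0, 0, 0, -0.12, 4], [0, 0, 0, 0, 0, -0.12, 4], [0, 0, 0, 0, 0, -0.12, 4], [0, 0, 0, 0, 0, -0.12, 4], [0, 0, 0, 0, 0, -0.12, 4]])

```text
t: 7.25
tool_pos: [530.3, 11.2, 102.5]
eef_rot: [-180.0, -0.0, 90.5]
force: [0.5, 0.5, -3.0]
finger_gap: 0.526
gripper_force: 73.0
```

Call:
apply_moves(rows=[[0, 0, 0, 0, 0, -0.12, 4], [0, 0, 0, 0, 0, -0.12, 4], [0, 0, 0, 0, 0, -0.12, 4], [0, 0, 0, 0, 0, -0.12, 4], [0, 0, 0, 0, 0, -0.12, 4], [0, 0, 0, 0, 0, -0.12, 4], [0, 0, 0, 0, 0, 0, 4], [0, 0, 0, 0, 0, 0, 4]])

```text
t: 7.92
tool_pos: [530.5, 11.2, 102.4]
eef_rot: [-180.0, -0.0, 131.3]
force: [-0.1, -1.1, -2.9]
finger_gap: 0.531
gripper_force: 73.0
```

```bash
python3 - <<'E'
from h import *
S=cam('side');s=r.state();p=s['tool_pos'];print(s['t'],p.round(1),s['finger_gap'],s['gripper_force'],s['force'].round(2),s['eef_rot'].round(2),s['joint_pos'].round(1))
y=np.radians(s['eef_rot'][2]);d=np.array([529.1,10.4])-p[:2]
print('tool shift mm',(d@[np.cos(y),np.sin(y)]).round(1),(d@[np.sin(y),-np.cos(y)]).round(1))
q=proj(S,(p[0],p[1],p[2]+40));print(q)
u,v=q.astype(int)
cv2.imwrite('pics/g4.png',cv2.resize(S['frame'][v-35:v+45,u-40:u+40],(600,600),interpolation=cv2.INTER_CUBIC)[...,::-1])
E
```

```text
7.9667 [530.6  11.2 102.4] 0.5322248933016197 72.97967076301575 [-0.8  -0.56 -2.64] [-1.7999e+02 -1.0000e-02  1.3126e+02] [ -9.8   4.2 115.2  -0.   60.6 -51. ]
tool shift mm 0.4 -1.6
[237.03164003 168.57602142]
```

View pics/g4.png

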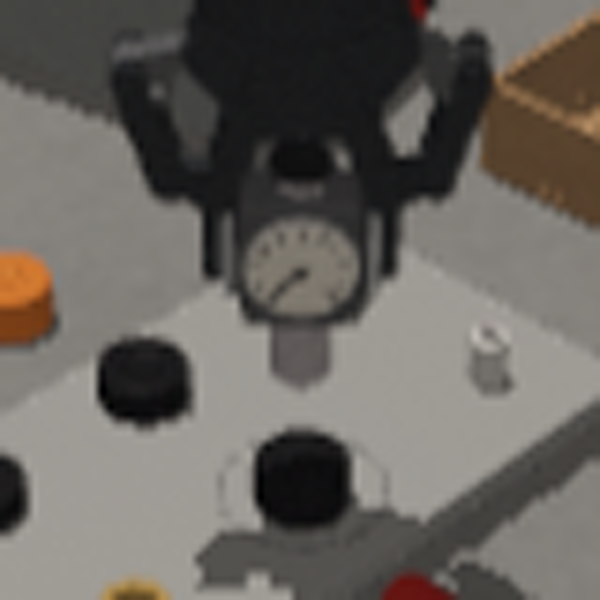

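Side view: the gauge hangs upright over the foot (collar at crop x 300, foot at x 303), and the dial is readable with the needle at zero, lower left. Descending.

Call:
apply_moves(rows=[[0, -0.15, 1, 0, 0, 0, 4], [0, 0, 1, 0, 0, 0, 4], [0, 0, 0.7, 0, 0, 0, 4], [0, 0, 0.4, 0, 0, 0, 4], [0, 0, 0.2, 0, 0, 0, 4], [0, 0, 0, 0, 0, 0, 4], [0, 0, 0, 0, 0, 0, 4]])

```text
t: 8.55
tool_pos: [529.7, 10.1, 69.0]
eef_rot: [-180.0, -0.0, 131.4]
force: [-0.1, 0.3, -1.6]
finger_gap: 0.53
gripper_force: 73.0
```

Call:
apply_moves(rows=[[0, 0, 0.2, 0, 0, 0, 4], [0, 0, 0.2, 0, 0, 0, 4], [0, 0, 0, 0, 0, 0, 4], [0, 0, 0, 0, 0, 0, 4]])

```text
t: 8.88
tool_pos: [530.0, 10.1, 65.4]
eef_rot: [180.0, 0.0, 131.4]
force: [0.2, 0.2, -2.5]
finger_gap: 0.53
gripper_force: 73.0
```

Call:
apply_moves(rows=[[0, 0, 0.15, 0, 0, 0, 4], [0, 0, 0.15, 0, 0, 0, 4], [0, 0, 0, 0, 0, 0, 4], [0, 0, 0, 0, 0, 0, 4]])

```text
t: 9.22
tool_pos: [530.0, 10.1, 62.4]
eef_rot: [180.0, 0.0, 131.4]
force: [0.8, 0.2, -1.4]
finger_gap: 0.53
gripper_force: 73.0
```

Call:
apply_moves(rows=[[0, 0, 0.1, 0, 0, 0, 4], [0, 0, 0.1, 0, 0, 0, 4], [0, 0, 0, 0, 0, 0, 4], [0, 0, 0, 0, 0, 0, 4]])

```text
t: 9.55
tool_pos: [530.0, 10.1, 60.3]
eef_rot: [180.0, 0.0, 131.4]
force: [0.6, 0.2, -0.7]
finger_gap: 0.53
gripper_force: 73.0
```

Call:
apply_moves(rows=[[0, 0, 0.1, 0, 0, 0, 4], [0, 0, 0.1, 0, 0, 0, 4], [0, 0, 0, 0, 0, 0, 4], [0, 0, 0, 0, 0, 0, 4]])

```text
t: 9.88
tool_pos: [529.9, 10.1, 58.3]
eef_rot: [180.0, 0.0, 131.4]
force: [0.2, -0.7, -0.3]
finger_gap: 0.534
gripper_force: 73.1
```

Call:
apply_moves(rows=[[0, 0, 0.1, 0, 0, 0, 4], [0, 0, 0, 0, 0, 0, 4], [0, 0, 0, 0, 0, 0, 4]])

```text
t: 10.13
tool_pos: [529.9, 10.1, 57.2]
eef_rot: [180.0, 0.0, 131.4]
force: [0.6, -0.1, -0.3]
finger_gap: 0.532
gripper_force: 73.1
```

Call:
apply_moves(rows=[[0, 0, 0.1, 0, 0, 0, 4], [0, 0, 0, 0, 0, 0, 4], [0, 0, 0, 0, 0, 0, 4]])

```text
t: 10.38
tool_pos: [529.9, 10.1, 56.5]
eef_rot: [180.0, 0.0, 131.4]
force: [0.9, 0.6, 2.7]
finger_gap: 0.529
gripper_force: 73.4
```

Call:
apply_moves(rows=[[0, 0, 0.1, 0, 0, 0, 4], [0, 0, 0, 0, 0, 0, 4], [0, 0, 0, 0, 0, 0, 4]])

```text
t: 10.63
tool_pos: [530.0, 10.1, 56.0]
eef_rot: [180.0, 0.0, 131.4]
force: [-0.9, -0.7, 4.7]
finger_gap: 0.531
gripper_force: 73.9
```

Call:
apply_moves(rows=[[0, 0, 0.1, 0, 0, 0, 4], [0, 0, 0.05, 0, 0, 0, 4], [0, 0, 0, 0, 0, 0, 4], [0, 0, 0, 0, 0, 0, 4]])

```text
t: 10.97
tool_pos: [530.1, 10.0, 55.5]
eef_rot: [-180.0, 0.0, 131.4]
force: [-2.6, 0.6, 10.2]
finger_gap: 0.529
gripper_force: 74.4
```

Call:
apply_moves(rows=[[0, 0, 0, 0, 0, 0, 4], [0, 0, 0, 0, 0, 0, 4], [0, 0, 0, 0, 0, 0, 4], [0, 0, 0, 0, 0, 0, 4], [0, 0, 0, 0, 0, 0, 4], [0, 0, 0, 0, 0, 0, 4], [0, 0, 0, 0, 0, 0, 4], [0, 0, 0, 0, 0, 0, 4]])

```text
t: 11.63
tool_pos: [530.1, 10.0, 55.5]
eef_rot: [-180.0, 0.0, 131.4]
force: [-2.9, 0.7, 10.5]
finger_gap: 0.524
gripper_force: 74.4
```

```bash
python3 - <<'E'
from h import *
f=[]
for _ in range(8):
    S=cam('side');s=r.state();f.append(s['force'])
p=s['tool_pos'];print(s['t'],p.round(1),np.mean(f,0).round(2),s['eef_rot'].round(2))
u,v=proj(S,(p[0],p[1],p[2]+40)).astype(int)
cv2.imwrite('pics/g5.png',cv2.resize(S['frame'][v-15:v+35,u-25:u+25],(600,600),interpolation=cv2.INTER_CUBIC)[...,::-1])
E
```

```text
12.0333 [530.1  10.   55.5] [-2.44  0.12  9.67] [-1.7999e+02  1.0000e-02  1.3144e+02]
```

View pics/g5.png

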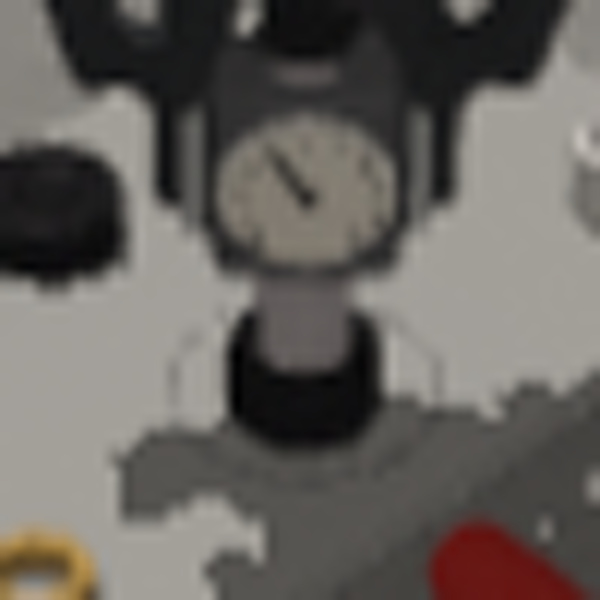

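The needle has moved about 100° clockwise from its zero at lower left, pointing at crop (265,145) from centre (305,195). That is about 1.8 rad, and the force-depth curve was soft, so the foot is sound and goes in the good box. Lifting, turning back and returning the gauge.

Call:
apply_moves(rows=[[0, 0, -0.3, 0, 0, 0, 4], [0, 0, -0.5, 0, 0, 0, 4], [0, 0, -1, 0, 0, 0, 4], [0, 0, -1.5, 0, 0, 0, 4], [0, 0, -1.5, 0, 0, 0, 4], [0, 0, 0, 0, 0, 0.12, 4], [0, 0, 0, 0, 0, 0.12, 4], [0, 0, 0, 0, 0, 0.12, 4]])

```text
t: 12.7
tool_pos: [528.3, 10.4, 101.1]
eef_rot: [-179.9, -0.1, 110.5]
force: [-0.1, 0.0, -2.2]
finger_gap: 0.53
gripper_force: 73.1
```

Call:
apply_moves(rows=[[0, 0, 0, 0, 0, 0.12, 4], [0, 0, 0, 0, 0, 0.12, 4], [0, 0, 0, 0, 0, 0.12, 4], [0, 0, 0, 0, 0, 0.12, 4], [0, 0, 0, 0, 0, 0.12, 4], [0, 0, 0, 0, 0, 0.12, 4], [0, 0, 0, 0, 0, 0.12, 4], [0, 0, 0, 0, 0, 0.12, 4]])

```text
t: 13.37
tool_pos: [528.0, 10.4, 100.6]
eef_rot: [-179.8, 0.1, 55.5]
force: [0.1, 0.6, -3.1]
finger_gap: 0.529
gripper_force: 73.0
```

Call:
apply_moves(rows=[[0, 0, 0, 0, 0, 0.12, 4], [0, 0, 0, 0, 0, 0.12, 4], [0, 0, 0, 0, 0, 0.12, 4], [0, 0, 0, 0, 0, 0.12, 4], [0, 0, 0, 0, 0, 0.12, 4], [0, 0, 0, 0, 0, 0.12, 4], [0, 0, 0, 0, 0, 0.12, 4], [0, 0, 0, 0, 0, 0.12, 4]])

```text
t: 14.03
tool_pos: [528.0, 10.4, 100.6]
eef_rot: [-180.0, 0.2, 0.5]
force: [-0.2, -0.5, -2.9]
finger_gap: 0.53
gripper_force: 73.0
```

Call:
apply_moves(rows=[[-1.8, -3.1, 0, 0, 0, 0, 4], [-1.8, -3.1, 0, 0, 0, 0, 4], [-1.8, -3.1, 0, 0, 0, 0, 4], [-1.8, -3.1, 0, 0, 0, 0, 4], [-1.8, -3.1, 0, 0, 0, 0, 4], [-1.8, -3.1, 0, 0, 0, 0, 4], [0, 0, 0, 0, 0, 0, 4], [0, 0, 0, 0, 0, 0, 4]])

```text
t: 14.7
tool_pos: [416.7, 195.7, 100.7]
eef_rot: [180.0, 0.2, 1.0]
force: [0.4, 0.4, -2.6]
finger_gap: 0.532
gripper_force: 73.5
```

```bash
python3 - <<'E'
from h import *
S=cam('side');T=cam('top');s=r.state();p=s['tool_pos'];print(s['t'],p.round(1),s['force'].round(2),s['eef_rot'].round(2))
cT,sT,mT=blob(T,258,170,75,9);cS,sS,mS=blob(S,237,197,60,10);q,e=tri([ray(T,*cT),ray(S,*cS)]);print('foot',sT,sS,q.round(1),e)
E
```

```text
14.8 [418.6 194.3 101.2] [ 0.32  0.2  -3.38] [1.7996e+02 7.0000e-02 8.2000e-01]
foot [253 165  11  12 109] [227 187  17  21 312] [532.3  13.   40.2] [np.float64(5.5), np.float64(5.5)]
```

Call:
apply_moves(rows=[[0.15, -0.12, 0, 0, 0, 0, 4], [0, 0, 0, 0, 0, 0, 4], [0, 0, 0, 0, 0, 0, 4], [0, 0, 0, 0, 0, 0, 4]])

```text
t: 15.13
tool_pos: [421.0, 195.2, 101.6]
eef_rot: [180.0, 0.0, 0.7]
force: [-0.2, 0.0, -2.9]
finger_gap: 0.53
gripper_force: 73.5
```

Call:
apply_moves(rows=[[-0.05, -0.05, 1, 0, 0, 0, 4], [0, 0, 1.5, 0, 0, 0, 4], [0, 0, 0.8, 0, 0, 0, 4], [0, 0, 0.5, 0, 0, 0, 4], [0, 0, 0.2, 0, 0, 0, 4], [0, 0, 0, 0, 0, 0, 4], [0, 0, 0, 0, 0, 0, 4], [0, 0, 0, 0, 0, 0, 4]])

```text
t: 15.8
tool_pos: [420.7, 196.5, 62.3]
eef_rot: [-180.0, -0.1, 0.8]
force: [0.5, -0.2, -2.4]
finger_gap: 0.534
gripper_force: 73.5
```

Call:
apply_moves(rows=[[0, 0, 0.4, 0, 0, 0, 4], [0, 0, 0.4, 0, 0, 0, 4], [0, 0, 0.4, 0, 0, 0, 4], [0, 0, 0, 0, 0, 0, 4]])

```text
t: 16.13
tool_pos: [419.2, 196.1, 48.5]
eef_rot: [180.0, 0.1, 0.8]
force: [-1.4, -0.7, -2.7]
finger_gap: 0.531
gripper_force: 73.5
```

Call:
apply_moves(rows=[[0, 0, 0.4, 0, 0, 0, 4], [0, 0, 0.4, 0, 0, 0, 4], [0, 0, 0.3, 0, 0, 0, 4], [0, 0, 0, 0, 0, 0, 4]])

```text
t: 16.47
tool_pos: [419.4, 196.2, 37.7]
eef_rot: [180.0, 0.1, 0.8]
force: [-0.1, -0.2, -3.9]
finger_gap: 0.535
gripper_force: 73.5
```

In the hole with no lateral force; the last 15 mm go slower.

Call:
apply_moves(rows=[[0, 0, 0.4, 0, 0, 0, 4], [0, 0, 0.4, 0, 0, 0, 4], [0, 0, 0.3, 0, 0, 0, 4], [0, 0, 0.2, 0, 0, 0, 4], [0, 0, 0, 0, 0, 0, 4], [0, 0, 0, 0, 0, 0, 4]])

```text
t: 16.97
tool_pos: [420.0, 196.3, 25.5]
eef_rot: [180.0, 0.0, 0.8]
force: [-0.3, 0.2, -1.3]
finger_gap: 0.53
gripper_force: 73.5
```

Call:
apply_moves(rows=[[0, 0, 0.1, 0, 0, 0, 4], [0, 0, 0, 0, 0, 0, 4], [0, 0, 0, 0, 0, 0, 4]])

```text
t: 17.22
tool_pos: [420.2, 196.4, 24.7]
eef_rot: [-180.0, -0.0, 0.8]
force: [-0.5, -0.1, -2.9]
finger_gap: 0.532
gripper_force: 73.5
```

Call:
apply_moves(rows=[[0, 0, 0.1, 0, 0, 0, 4], [0, 0, 0.1, 0, 0, 0, 4], [0, 0, 0, 0, 0, 0, 4], [0, 0, 0, 0, 0, 0, 4]])

```text
t: 17.55
tool_pos: [420.0, 196.3, 22.5]
eef_rot: [180.0, 0.0, 0.8]
force: [0.0, -0.0, -2.9]
finger_gap: 0.529
gripper_force: 73.5
```

Call:
apply_moves(rows=[[0, 0, 0.05, 0, 0, 0, 4], [0, 0, 0, 0, 0, 0, 4], [0, 0, 0, 0, 0, 0, 4]])

```text
t: 17.8
tool_pos: [420.2, 196.4, 22.2]
eef_rot: [-180.0, -0.0, 0.8]
force: [0.2, 0.6, -2.8]
finger_gap: 0.526
gripper_force: 73.8
```

Call:
apply_moves(rows=[[0, 0, 0.05, 0, 0, 0, 4], [0, 0, 0, 0, 0, 0, 4], [0, 0, 0, 0, 0, 0, 4]])

```text
t: 18.05
tool_pos: [420.2, 196.4, 22.2]
eef_rot: [180.0, 0.0, 0.8]
force: [-2.2, -1.4, 3.2]
finger_gap: 0.531
gripper_force: 74.0
```

Call:
apply_moves(rows=[[0, 0, 0, 0, 0, 0, 5.2], [0, 0, 0, 0, 0, 0, 6], [0, 0, 0, 0, 0, 0, 7], [0, 0, 0, 0, 0, 0, 7], [0, 0, 0, 0, 0, 0, 7]])

```text
t: 18.47
tool_pos: [420.2, 196.4, 21.6]
eef_rot: [-180.0, -0.0, 0.8]
force: [0.7, 0.6, -0.0]
finger_gap: 0.819
gripper_force: 0.0
```

Call:
apply_moves(rows=[[0, 0, -0.5, 0, 0, 0, 7], [0, 0, -1.5, 0, 0, 0, 7], [0, 0, -3, 0, 0, 0, 7], [0, 0, -3, 0, 0, 0, 7], [0, 0, -3, 0, 0, 0, 7], [1.8, 3.1, 0, 0, 0, 0, 7], [1.8, 3.1, 0, 0, 0, 0, 7]])

```text
t: 19.05
tool_pos: [458.8, 135.5, 135.1]
eef_rot: [-180.0, -0.4, 1.0]
force: [0.5, -0.3, 0.2]
finger_gap: 0.813
gripper_force: 0.0
```

```bash
python3 - <<'E'
from h import *
import pickle
S=cam('side');s=r.state();p=s['tool_pos'];print(s['t'],p.round(1),s['force'].round(2),s['eef_rot'].round(2),s['joint_pos'].round(1))
C=cloud(S)[225:275,200:245].reshape(-1,3)
for z0,z1 in((95,106),(108,130)):
    Q=C[(C[:,2]>z0)&(C[:,2]<z1)&(abs(C[:,1]-197)<35)&(abs(C[:,0]-420)<35)];print(len(Q),cv2.minAreaRect(Q[:,:2].astype(np.float32)),np.median(Q[:,2]))
# box rim from initial top view: brown
T=pickle.load(open('top0.pkl','rb'));f=T['frame'].astype(int)
m=((f[...,0]-f[...,2]>35)).astype(np.uint8);m[:,:325]=0;m[:,385:]=0;m[:130]=0;m[195:]=0
P=cloud(T)[m>0];R=P[P[:,2]>40];F=P[P[:,2]<15]
print('rim',len(R),cv2.minAreaRect(R[:,:2].astype(np.float32)),np.median(R[:,2]),'floor',cv2.minAreaRect(F[:,:2].astype(np.float32)),np.median(F[:,2]))
b=cv2.boxPoints(cv2.minAreaRect(np.argwhere(m)[:,::-1].astype(np.float32)));print([onz(T,*q,50).round(0).tolist() for q in b])
E
```

```text
19.1 [461.6 130.  134.3] [ 2.7  -3.51  0.13] [179.8   -0.44   0.75] [  3.7  -5.2 120.9  -0.3  63.9  93.1]
120 ((419.8785095214844, 197.943115234375), (31.65724754333496, 44.8699951171875), 1.4764710664749146) 99.48260882423568
62 ((419.5903625488281, 197.44862365722656), (22.056365966796875, 21.026779174804688), 72.1593017578125) 112.07738159205414
rim 248 ((536.5836791992188, -170.93765258789062), (153.88169860839844, 455.2518615722656), 14.967448234558105) 50.102945726522194 floor ((580.6549682617188, -322.35565185546875), (145.50172424316406, 128.41311645507812), 3.2059507369995117) 5.830508985093611
[[509.0, -242.0, 50.0], [643.0, -246.0, 50.0], [641.0, -382.0, 50.0], [507.0, -377.0, 50.0]]
```

The gauge is back in its stand, upright, with the same heights as before. The good box is at about (575,-314). Going for the foot.

Call:
apply_moves(rows=[[2.2, 3.4, 0, 0, 0, 0, 6.5], [2.2, 3.4, 0, 0, 0, 0, 6.5], [2, 3.4, 1, 0, 0, 0, 6.5], [0, 1, 2, 0, 0, 0, 6.5], [0, 0, 2, 0, 0, 0, 6.5], [0, 0, 0, 0, 0, 0, 6.5], [0, 0, 0, 0, 0, 0, 6.5]])

```text
t: 19.68
tool_pos: [521.2, 23.9, 80.6]
eef_rot: [-180.0, 0.2, 0.8]
force: [0.2, 0.6, 0.5]
finger_gap: 0.76
gripper_force: 0.0
```

```bash
python3 - <<'E'
from h import *
s=r.state();p=s['tool_pos'];print(s['t'],p.round(1),s['eef_rot'].round(2),s['finger_gap'])
S=cam('side');p=r.state()['tool_pos']
C=cloud(S).reshape(-1,3);g=S['frame'].max(-1).ravel()
for n,lo,hi in(('L',35,60),('R',-40,-15)):
    Q=C[(C[:,1]-10>lo-10)&(C[:,1]-10<hi)&(abs(C[:,0]-529)<18)&(C[:,2]>60)&(C[:,2]<160)&(g<70)]
    print(n,len(Q),np.sort(Q[:,2])[:8].round(0),Q[np.argsort(Q[:,2])[:8]].mean(0).round(0))
cT=r.state()['tool_pos'];print(cT.round(1))
E
```

```text
19.6833 [521.2  23.9  80.6] [-179.96    0.19    0.76] 0.7604918336716675
L 25 [128. 128. 129. 129. 130. 131. 133. 134.] [517.  67. 130.]
R 80 [117. 118. 119. 120. 120. 122. 122. 122.] [523.  -8. 120.]
[522.3  24.   81.9]
```

Call:
apply_moves(rows=[[0.6, 1.35, 0, 0, 0, 0, 6.5], [0, 0, 1, 0, 0, 0, 6.5], [0, 0, 2, 0, 0, 0, 6.5], [0, 0, 2, 0, 0, 0, 6.5], [0, 0, 1, 0, 0, 0, 6.5], [0, 0, 0, 0, 0, 0, 6.5], [0, 0, 0, 0, 0, 0, 6.5], [0, 0, 0, 0, 0, 0, 6.5]])

```text
t: 20.4
tool_pos: [529.7, 10.2, 22.8]
eef_rot: [180.0, -0.1, 0.8]
force: [0.2, -0.3, 0.7]
finger_gap: 0.76
gripper_force: 0.0
```

Call:
apply_moves(rows=[[0, 0, 0.5, 0, 0, 0, 6.5], [0, 0, 0.4, 0, 0, 0, 6.5], [0, 0, 0.2, 0, 0, 0, 6.5], [0, 0, 0, 0, 0, 0, 6.5], [0, 0, 0, 0, 0, 0, 6.5]])

```text
t: 20.82
tool_pos: [528.5, 10.4, 10.5]
eef_rot: [-180.0, 0.0, 0.8]
force: [0.1, 0.2, -1.1]
finger_gap: 0.76
gripper_force: 0.0
```

Call:
apply_moves(rows=[[0, 0, 0.3, 0, 0, 0, 6.5], [0, 0, 0.3, 0, 0, 0, 6.5], [0, 0, 0.3, 0, 0, 0, 6], [0, 0, 0, 0, 0, 0, 5.5], [0, 0, 0, 0, 0, 0, 5]])

```text
t: 21.23
tool_pos: [528.3, 10.4, 1.2]
eef_rot: [-180.0, 0.0, 0.8]
force: [-0.4, -0.9, -0.2]
finger_gap: 0.588
gripper_force: 0.0
```

Call:
apply_moves(rows=[[0, 0, 0, 0, 0, 0, 4.5], [0, 0, 0, 0, 0, 0, 4.2], [0, 0, 0, 0, 0, 0, 3.4], [0, 0, 0, 0, 0, 0, 3.4], [0, 0, 0, 0, 0, 0, 3.4], [0, 0, 0, 0, 0, 0, 3.4]], force=25)

```text
t: 21.73
tool_pos: [528.8, 10.3, 1.9]
eef_rot: [180.0, -0.0, 0.8]
force: [-0.2, 0.3, 0.9]
finger_gap: 0.438
gripper_force: 24.9
```

```bash
python3 - <<'E'
from h import *
S=cam('side');s=r.state();p=s['tool_pos'];print(s['t'],p.round(1),s['finger_gap'],s['gripper_force'],s['force'].round(1))
cv2.imwrite('pics/g6.png',cv2.resize(S['frame'][150:230,190:290],(750,600),interpolation=cv2.INTER_CUBIC)[...,::-1])
E
```

```text
21.7833 [528.8  10.3   1.9] 0.43986298096920795 24.949691500514746 [-0.9 -0.3  1.8]
```

View pics/g6.png

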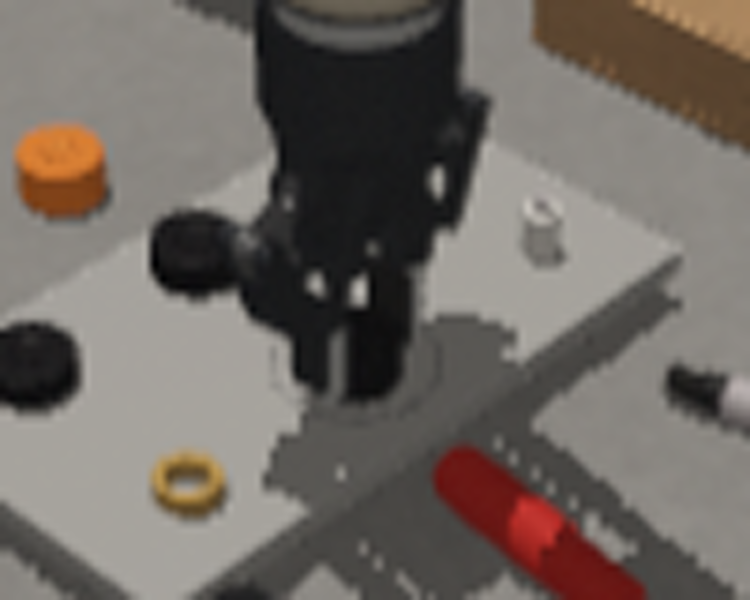

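The foot is gripped low (gap 37 mm, 25 N). Lifting and carrying it to the cardboard box.

Call:
apply_moves(rows=[[0, 0, -0.5, 0, 0, 0, 3.4], [0, 0, -1.5, 0, 0, 0, 3.4], [0, 0, -3, 0, 0, 0, 3.4], [0, 0, -3, 0, 0, 0, 3.4], [0, 0, 0, 0, 0, 0, 3.4]], force=35)

```text
t: 22.2
tool_pos: [533.2, 9.7, 88.3]
eef_rot: [179.9, -0.7, 0.8]
force: [-0.1, -0.1, 0.9]
finger_gap: 0.431
gripper_force: 36.2
```

Call:
apply_moves(rows=[[0.5, 4.05, 0, 0, 0, 0, 3.4], [0.5, 4.05, 0, 0, 0, 0, 3.4], [0.5, 4.05, 0, 0, 0, 0, 3.4], [0.5, 4.05, 0, 0, 0, 0, 3.4], [0.5, 4.05, 0, 0, 0, 0, 3.4], [0.5, 4.05, 0, 0, 0, 0, 3.4], [0.5, 4.05, 0, 0, 0, 0, 3.4], [0.5, 4.05, 0, 0, 0, 0, 3.4]])

```text
t: 22.87
tool_pos: [572.7, -314.9, 80.9]
eef_rot: [-180.0, 0.0, 0.8]
force: [0.1, 0.9, 0.5]
finger_gap: 0.434
gripper_force: 36.2
```

Call:
apply_moves(rows=[[0, 0, 0, 0, 0, 0, 3.4], [0, 0, 0, 0, 0, 0, 3.4], [0, 0, 0, 0, 0, 0, 3.4], [0, 0, 0, 0, 0, 0, 3.4]])

```text
t: 23.2
tool_pos: [572.7, -311.4, 80.9]
eef_rot: [-179.9, 0.1, 0.9]
force: [0.3, -0.2, -0.6]
finger_gap: 0.438
gripper_force: 36.2
```

```bash
python3 - <<'E'
from h import *
S=cam('side');T=cam('top');s=r.state();p=s['tool_pos'];print(s['t'],p.round(1),s['finger_gap'],s['gripper_force'],s['eef_rot'].round(1),s['force'].round(1))
cv2.imwrite('pics/g7.png',cv2.resize(S['frame'][95:175,240:340],(750,600),interpolation=cv2.INTER_CUBIC)[...,::-1])
E
```

```text
23.3 [ 573.  -311.3   81.4] 0.4326499106505183 36.243215538561344 [-180.     0.     0.9] [-0.2 -0.3 -0.5]
```

View pics/g7.png

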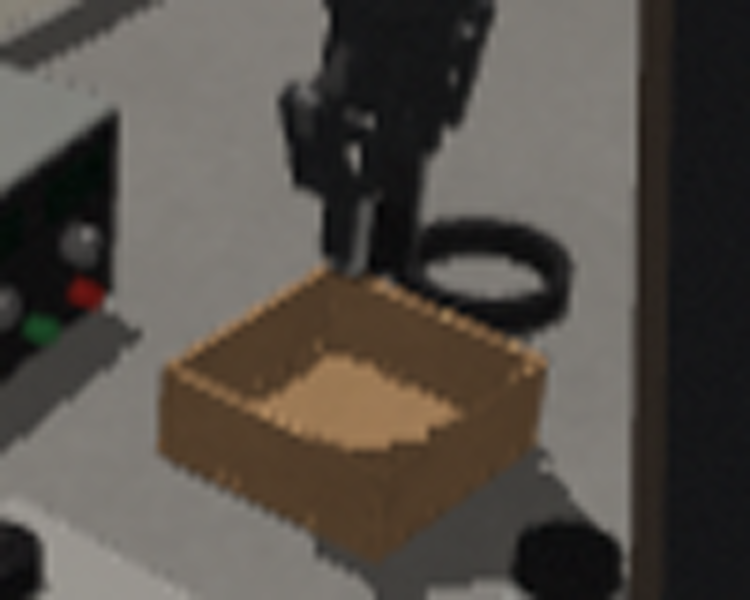

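The held foot is over the box, tips at crop (370,265). Lowering.

Call:
apply_moves(rows=[[0, 0.3, 1, 0, 0, 0, 3.4], [0, 0, 2, 0, 0, 0, 3.4], [0, 0, 2, 0, 0, 0, 3.4], [0, 0, 2, 0, 0, 0, 3.4], [0, 0, 1.2, 0, 0, 0, 3.4], [0, 0, 0.6, 0, 0, 0, 3.4], [0, 0, 0, 0, 0, 0, 3.4], [0, 0, 0, 0, 0, 0, 3.4]])

```text
t: 23.97
tool_pos: [573.5, -316.1, -6.1]
eef_rot: [180.0, -0.0, 0.8]
force: [0.1, -0.6, 0.1]
finger_gap: 0.432
gripper_force: 36.2
```

Call:
apply_moves(rows=[[0, 0, 0.3, 0, 0, 0, 3.4], [0, 0, 0.3, 0, 0, 0, 3.4], [0, 0, 0, 0, 0, 0, 3.4], [0, 0, 0, 0, 0, 0, 3.4]])

```text
t: 24.3
tool_pos: [573.3, -316.2, -12.0]
eef_rot: [180.0, -0.0, 0.8]
force: [0.1, -1.2, 0.2]
finger_gap: 0.436
gripper_force: 36.2
```

Call:
apply_moves(rows=[[0, 0, 0.2, 0, 0, 0, 3.4], [0, 0, 0.2, 0, 0, 0, 3.4], [0, 0, 0, 0, 0, 0, 3.4], [0, 0, 0, 0, 0, 0, 3.4]])

```text
t: 24.63
tool_pos: [573.0, -316.0, -16.6]
eef_rot: [-180.0, 0.0, 0.8]
force: [-0.1, -0.4, 0.2]
finger_gap: 0.437
gripper_force: 36.2
```

Call:
apply_moves(rows=[[0, 0, 0.15, 0, 0, 0, 3.4], [0, 0, 0.15, 0, 0, 0, 3.4], [0, 0, 0, 0, 0, 0, 3.4], [0, 0, 0, 0, 0, 0, 3.4]])

```text
t: 24.97
tool_pos: [573.0, -316.0, -19.6]
eef_rot: [-180.0, 0.0, 0.8]
force: [-0.8, 0.1, 0.0]
finger_gap: 0.431
gripper_force: 36.2
```

Call:
apply_moves(rows=[[0, 0, 0.1, 0, 0, 0, 3.4], [0, 0, 0.05, 0, 0, 0, 3.4], [0, 0, 0, 0, 0, 0, 3.4]])

```text
t: 25.22
tool_pos: [573.3, -316.2, -20.5]
eef_rot: [180.0, -0.0, 0.8]
force: [-0.7, 0.2, 1.8]
finger_gap: 0.431
gripper_force: 36.4
```

Touching the floor. Releasing and backing off.

Call:
apply_moves(rows=[[0, 0, 0, 0, 0, 0, 4.2], [0, 0, 0, 0, 0, 0, 5], [0, 0, 0, 0, 0, 0, 6], [0, 0, 0, 0, 0, 0, 6], [0, 0, 0, 0, 0, 0, 6]])

```text
t: 25.63
tool_pos: [573.1, -316.1, -21.0]
eef_rot: [-180.0, 0.0, 0.8]
force: [0.2, -0.1, 0.2]
finger_gap: 0.704
gripper_force: 0.0
```

Call:
apply_moves(rows=[[0, 0, -0.5, 0, 0, 0, 6], [0, 0, -2, 0, 0, 0, 6], [0, 0, -4, 0, 0, 0, 6], [0, 0, -4, 0, 0, 0, 6], [0, 0, -4, 0, 0, 0, 6], [0, 0, -2, 0, 0, 0, 6], [-3, 2, 0, 0, 0, 0, 6], [-3, 2, 0, 0, 0, 0, 6]])

```text
t: 26.3
tool_pos: [515.5, -357.6, 148.1]
eef_rot: [179.7, -0.3, 1.0]
force: [-0.0, -0.6, 0.2]
finger_gap: 0.705
gripper_force: 0.0
```

Call:
apply_moves(rows=[[-3, 2.5, 0, 0, 0, 0, 6], [-3, 2.5, 0, 0, 0, 0, 6], [-3, 2.5, 0, 0, 0, 0, 6], [0, 3, 0, 0, 0, 0, 6], [0, 3, 0, 0, 0, 0, 6], [0, 0, 0, 0, 0, 0, 6]])

```text
t: 26.8
tool_pos: [424.2, -498.2, 144.9]
eef_rot: [179.8, -0.1, 0.5]
force: [-0.3, 0.0, 0.6]
finger_gap: 0.702
gripper_force: 0.0
```

```bash
python3 - <<'E'
from h import *
S=cam('side');T=cam('top');s=r.state();p=s['tool_pos'];print(s['t'],p.round(1),s['force'].round(1))
C=cloud(S);M=np.zeros((384,512),bool)
f=T['frame'].max(-1);CT=cloud(T)
m=(f<60)&(abs(CT[...,0]-575)<55)&(abs(CT[...,1]+314)<55);q=CT[m];print('foot in box',m.sum(),q.mean(0).round(1),np.percentile(q[:,2],[5,50,95]).round(1))
n=(abs(C[...,0]-420)<35)&(abs(C[...,1]-197)<35)&(C[...,2]>95);g=C[n]
for z0,z1 in((95,106),(108,130)): G=g[(g[:,2]>z0)&(g[:,2]<z1)];print('gauge',cv2.minAreaRect(G[:,:2].astype(np.float32)),np.median(G[:,2]).round(1))
a=cv2.resize(T['frame'][125:225,180:400],(800,364),interpolation=cv2.INTER_CUBIC);cv2.imwrite('pics/end.png',a[...,::-1])
E
```

```text
26.9 [ 425.1 -493.9  144.2] [ 0.1 -0.7  0.4]
foot in box 98 [ 571.7 -314.4   23.6] [ 3.5 26.4 33.1]
gauge ((420.322509765625, 198.2239532470703), (46.717899322509766, 31.571319580078125), 89.36903381347656) 99.6
gauge ((418.38946533203125, 197.34786987304688), (22.985919952392578, 22.094635009765625), 81.03450775146484) 112.1
```

View pics/end.png

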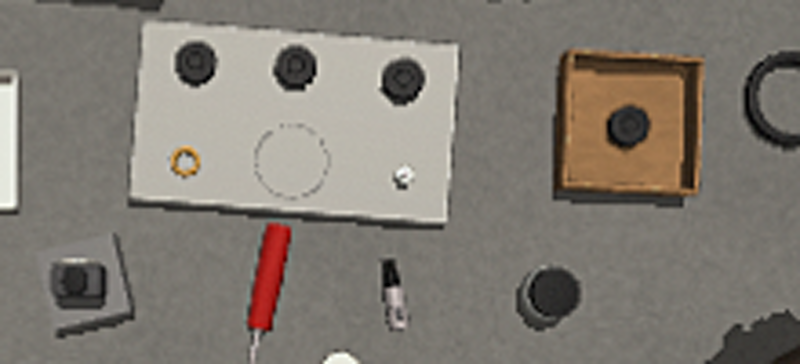

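The circle is empty. The foot lies flat in the middle of the box at (627,126) in the crop, the gauge stands in its stand at (78,283), and everything else is where it was.

```bash
python3 -c "
from workcell import r
print(r.hand_in())"
```

```text
the job is handed in; nothing more can be done
None
```

I pressed the gauge on the foot at about 12 N; it read about 1.8 rad (sound), so I laid the foot flat in the good box, put the gauge back in its stand and handed the job in, though no verdict was returned.

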